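# Check a press spindle's square thread with a pitch comb

### The job

Check the thread of the spindle clamped in the V-blocks: take the blue-gripped pitch comb out of the stand, lay it along the top of the thread between the blocks, feel for the grooves, and press it gently but firmly for a second or two once all its teeth are fully home and it sits flat. Then put it back upright in the slot it came from, fully down. Never press the comb hard, and leave the orange-gripped comb and the other things on the bench alone.

Things in the scene. Friction and masses are not known exactly. Their poses are not given: they have to be found in the camera images.
- comb_grip (a point): THE COMB: a steel leaf 60 mm long (x), 4 mm thick (y), 55 mm high (z up) with a blue plastic grip on its top edge. This point is the middle of the grip, a block 42 mm long, 14 mm thick, 28 mm high; the fingers pinch its thickness (along y), from above. The tooth tips are 41 mm below this point, the lands (straight edge between the teeth) 37.4 mm below.
- comb_edge (a point): Middle of the comb's lower edge, level with the lands, 37.4 mm below the middle of the grip; x along the leaf. Four teeth at 12 mm pitch (at x = -18, -6, 6, 18 mm) reach 3.6 mm below it; each is 5.2 mm wide at the tip, 5.8 mm at the root.
- comb: The blue-gripped comb itself, about 80 g; origin at the middle under its tooth tips, 41 mm below the middle of the grip.
- thread_top (a point): Point on the top line of the spindle's thread, level with the crests, 72 mm over the worktop, half-way between the blocks; x along the spindle, z up. The comb's place is within 20 mm of it along x. All teeth in grooves: the lands rest on the crests, comb_edge level with this point. Teeth standing on crests: 3.6 mm higher. This point belongs to the blocks, not to the spindle.
- vblocks: THE SPINDLE in its blocks: a steel screw, clamped level by its ends in two fixed V-blocks on a grey base plate 216 x 84 mm. Origin under the plate's middle, 72 mm below thread_top; x along the spindle. Clamp bars and nuts, 66 to 94 mm from the middle along x, stand up to 6 mm over the crests. It does not give under a gentle push.
- thread_mid (a point): Point on the spindle's axis, 24 mm below thread_top. Square right-hand thread, outer diameter 48 mm, pitch 12 mm, crests 5.4 mm wide, grooves 6.6 mm wide and 4 mm deep. The spindle may be clamped up to 6 mm further along either way, so where the grooves lie is NOT known from these points and has to be felt or seen; teeth enter within about 0.7 mm of a groove's middle.
- slot0 (a point): Middle of the mouth of one slot of the wooden stand (84 x 118 x 22 mm on a foot 90 x 124 mm, fixed). A slot is 66 mm long (x), 7.5 mm wide (y), 16 mm deep; a comb stands in it upright with its tooth tips on the slot's floor. The two slots are 58 mm apart; which comb stands in which varies.
- slot1 (a point): Middle of the mouth of the other slot, alike.
- fine_comb_grip (a point): Middle of the orange grip of the other comb (finer teeth, 6 mm pitch; otherwise the same size), standing in the other slot. To be left alone.
- beaker: Bystander: small glass beaker, 55 mm across, 72 mm high; origin under its middle.
- sample_box: Bystander: blue sample box with a clear lid, 73 x 99 x 30 mm; origin under its middle.
- puck: Bystander: green mounted specimen, a puck 38 mm across, 22 mm high; origin under its middle.
Things that resemble listed ones, but are neither listed nor needed, are in the scene too. What is shaped like the comb but pink is not meant.

How it is judged:
By the outcome, as a careful person would: the job done as asked, in the order asked, and still so for the second after the job is handed in, with the robot touching nothing.
It also fails if it takes over 64 s, if anything falls off the work surface, if the arm or the gripper's body presses on something with over 40 N, if the wrist force passes 120 N, or if a joint passes its speed limit or range.

### The arm

A 6-joint arm with a two-finger parallel gripper is mounted at the origin on a cart in front of the work surface, level with it; the furniture and walls round the work are solid. World frame = base frame: x ahead of the robot, y to its left, z up, the work surface at z = 0. Lengths are in mm, angles in rad, forces in N, time in s.
With the tool pointing down it reaches from about 350 to 975 mm from the base axis. Payload 7.1 kg.
Tool frame: the origin (TCP) lies at the very end of the fingers, on their centre line; the grasp point (between the pads) lies 19 mm behind it; y points along the fingers, x is the direction in which the jaws open and shut, and the axes are right-handed (so a half turn about y gives the same grasp; the last joint's range is limited). The gripper opens to 88 mm and grips with 3 to 60 N. Pads are 20 mm wide; open, the fingers measure 115 mm over their backs; the gripper's body (75 mm by 178 mm) begins 61 mm behind the grasp point.
Start: joints at [-1.25, 0.423, 1.63, -0, 1.089, -0.019], TCP at [208.329, -589.24, 222.675] pointing down, gripper open.
Joint ranges: [-3, 3], [-0.9, 2.11], [0.09, 2.58], [-1.31, 4.45], [0.11, 2.69], [-2.54, 2.54]. Speed limits (rad/s): [2.39, 2.39, 3.01, 3.14, 3.14, 3.14].

### API

Orientations are given as a rotation vector (axis times angle).
In Python, from workcell import ctrl gives the robot as it stands. The module is installed in compiled form; this text tells all that it offers.
- The arm moves only by the tool jog_arm, never from a script. Its argument "steps" is a list of rows, each an object with "turn": the turn, a rotation vector about the world's x, y, z scaled (see below), a list of three; "dp": the shift along the world's x, y, z scaled (see below), a list of three; "claw": the opening, from 0 (shut) to 1 (fully open). In form: [{"turn": [wx, wy, wz], "dp": [x, y, z], "claw": claw}, ...]. A call has 1 to 12 rows; each row is the pose to reach, as a shift and turn from the pose measured when the call began, turning the shorter way round; what a row does not reach only later rows make up. The controller multiplies each number of a shift by 80 mm and each number of a turn by pi rad. A row lasts 1/12 s, in which the tool goes at most 41.7 mm and 7.16 degrees, less where a joint would pass 70% of its speed; a pose out of reach is approached as far as the arm can. A call with a number of a shift or a turn outside -1 to 1 is refused whole. A call with a gripper value outside its range is refused whole. The fingers move at their own pace and stop on an object; the grip force is fixed at half the most. Time passes only in rows, so rows that repeat a pose let the fingers close. It gives the time, the measured TCP pose, the force and the opening at its end, in the units of the state.
- ctrl.get_obs(): the state, without advancing time (a new reading comes with each control period).
- ctrl.get_image(name): name is "scene" or "top"; returns a dict with "img" (400x640x3 uint8, red, green, blue), "range_z" (400x640 float32, mm along the optical axis (not along the pixel's ray), 0 where there is no reading), "fovy" (degrees; the focal length in pixels is half the picture's height over the tangent of half this angle, whatever the lens; pixels are square), "cx", "cy" (the principal point, pixels), "dist_coeffs" ([k1, k2, p1, p2, k3] as OpenCV has them; the pictures are not rectified), "camera_from_world" (4x4, takes a point from world to camera coordinates). Camera axes: x right, y down, z forward; pixel columns grow to the right and rows downward; lengths in mm; the calibration is good to about 2 mm. A picture is of the moment at which its call begins.
- ctrl.close_job(): hands the job in, once; it reports no verdict.
The state is a dict: "t": time; "qpos": joint angles; "qvel": joint speeds; "joint_torque": joint torques, N m; "ee_pos": TCP position; "orientation": TCP orientation; "ft_force": force on the tool from outside, world axes, zero at the start; "moment": the same for the moment, N m; "width": finger opening in mm.
Only numpy, scipy, OpenCV 4.12 (cv2) and the standard library are available. Lean on these libraries where they do the work, as an engineer would, in place of code of your own. Each camera call takes 0.05 s, during which the arm holds its last target.

## Working session

There is one attempt and no reset: what is moved stays moved. The work goes in short steps, Python scripts to look and compute and a tool call to move; the robot and the scene stay as the last step left them, time stands still between calls to the robot, and variables do not carry over. Pictures are saved under pics/ and viewed, and the job is handed in when it is done.

Besides the shell and the picture viewer there is one more tool, called after ">>>" as name(argument=value, ...) on one line, values as JSON. jog_arm: Moves the arm, as the interface text tells. Its arguments: {"type":"object","properties":{"steps":{"type":"array","items":{"type":"object","properties":{"turn":{"type":"array","items":{"type":"number"}},"dp":{"type":"array","items":{"type":"number"}},"claw":{"type":"number"}}}}},"required":["steps"]}

```bash
mkdir -p pics; cat > h.py <<'E'
import numpy as np,cv2,pickle
from workcell import ctrl
def snap(n,tag):
    d=ctrl.get_image(n); pickle.dump(d,open(f'pics/{tag}.pkl','wb')); cv2.imwrite(f'pics/{tag}.png',d['img'][:,:,::-1]); return d
def load(tag): return pickle.load(open(f'pics/{tag}.pkl','rb'))
def K(d):
    f=d['img'].shape[0]/2/np.tan(np.radians(d['fovy'])/2)
    return np.array([[f,0,d['cx']],[0,f,d['cy']],[0,0,1.]]),np.array(d['dist_coeffs'],float)
def ray(d,u,v):
    k,dc=K(d); return cv2.undistortPoints(np.array([[[u,v]]],float),k,dc)[0,0]
def pix(d,u,v,z=None,r=None):
    """z: world height plane; else depth"""
    x,y=ray(d,u,v); M=np.array(d['camera_from_world']); R=M[:3,:3]; t=M[:3,3]; o=-R.T@t; w=R.T@np.array([x,y,1])
    if z is not None: s=(z-o[2])/w[2]
    else: s=d['range_z'][int(round(v)),int(round(u))] if r is None else r
    return o+s*w
def proj(d,P):
    k,dc=K(d); M=np.array(d['camera_from_world']); r,_=cv2.Rodrigues(M[:3,:3])
    return cv2.projectPoints(np.array(P,float).reshape(-1,1,3),r,M[:3,3],k,dc)[0].reshape(-1,2)
def crop(d,x0,y0,x1,y1,s,tag):
    cv2.imwrite(f'pics/{tag}.png',cv2.resize(d['img'][y0:y1,x0:x1,::-1],None,fx=s,fy=s,interpolation=cv2.INTER_CUBIC))
E
python3 - <<'E'
from h import *
o=ctrl.get_obs(); print(o)
for n in('scene','top'):
    d=snap(n,n+'0'); print(n,d['fovy'],d['cx'],d['cy'],d['dist_coeffs'],np.round(d['camera_from_world'],3).tolist())
E
```

```text
{'t': 0.0, 'qpos': array([-1.25001064e+00,  4.23834934e-01,  1.63071758e+00,  1.10467692e-05,
        1.08857819e+00, -1.90117822e-02]), 'qvel': array([-0.00226183, -0.00038399,  0.0002529 ,  0.00049083, -0.00126919,
        0.00093599]), 'joint_torque': array([-2.30436090e-03, -5.44623506e+01, -2.73664159e+01,  6.41263998e-02,
        2.26998772e-02, -1.39996869e-04]), 'ee_pos': array([ 208.15084259, -588.71675271,  221.89454504]), 'orientation': array([-1.35006182,  0.9562408 , -0.95420106]), 'ft_force': array([ 0.31660466, -0.64361975,  0.51269033]), 'moment': array([-0.01525286, -0.01852498, -0.05962833]), 'width': 88.01104250017791}
scene 50.94242398259122 310.6291428489076 201.8314582243964 [-0.04554468  0.          0.          0.          0.        ] [[0.875, -0.484, -0.016, -638.035], [-0.234, -0.394, -0.889, 83.898], [0.424, 0.781, -0.458, 982.498], [0.0, 0.0, 0.0, 1.0]]
top 45.696377729867784 325.2512085429943 186.35941729474757 [-0.11754243  0.          0.          0.          0.        ] [[-0.023, -1.0, 0.001, -327.487], [-0.978, 0.023, -0.208, 568.94], [0.208, -0.006, -0.978, 1056.295], [0.0, 0.0, 0.0, 1.0]]
```

View pics/scene0.png

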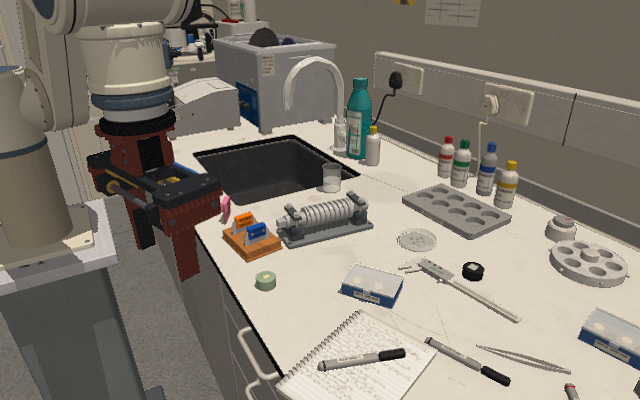

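View pics/top0.png

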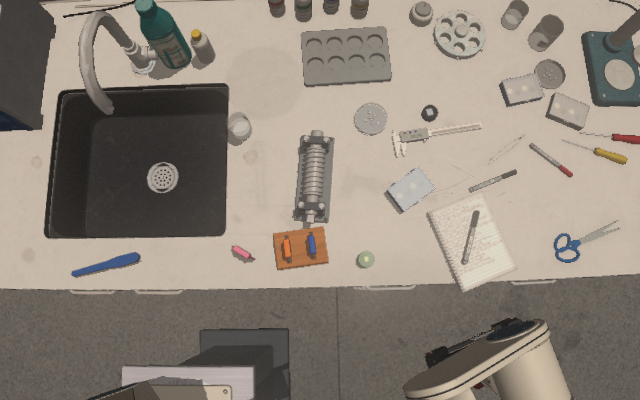

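The top picture shows the stand at about (300,248), with the orange grip at (287,248) and the blue grip at (311,243). The spindle is at (315,175). I'll enlarge these.

```bash
python3 - <<'E'
from h import *
d=load('top0'); crop(d,260,115,360,285,3.5,'t0c')
s=load('scene0'); crop(s,210,180,390,270,4.4,'s0c')
for (u,v) in [(311,243),(287,248),(299,262),(301,247),(315,175),(318,180)]: print(u,v,np.round(pix(d,u,v),1))
for (u,v) in [(257,230),(244,219),(320,212)]: print(u,v,np.round(pix(s,u,v),1))
E
```

```text
311 243 [ 428.8 -304.8   61.2]
287 248 [ 418.5 -249.6   61.6]
299 262 [ 388.2 -274.6   20.8]
301 247 [ 423.4 -279.9   22.4]
315 175 [ 586.1 -317.3   73. ]
318 180 [ 574.7 -324.    69.7]
257 230 [ 427.4 -310.1   51.7]
244 219 [ 420.1 -252.1   52.4]
320 212 [ 572.5 -328.6   63.9]
```

View pics/t0c.png

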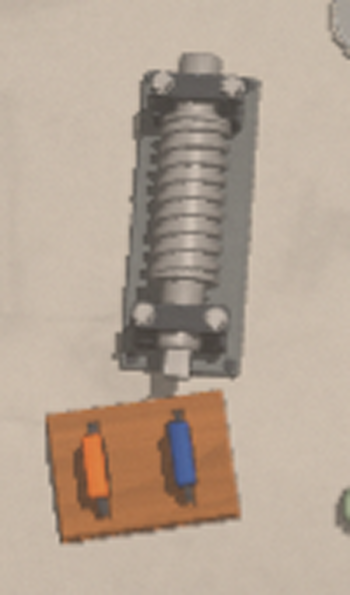

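View pics/s0c.png

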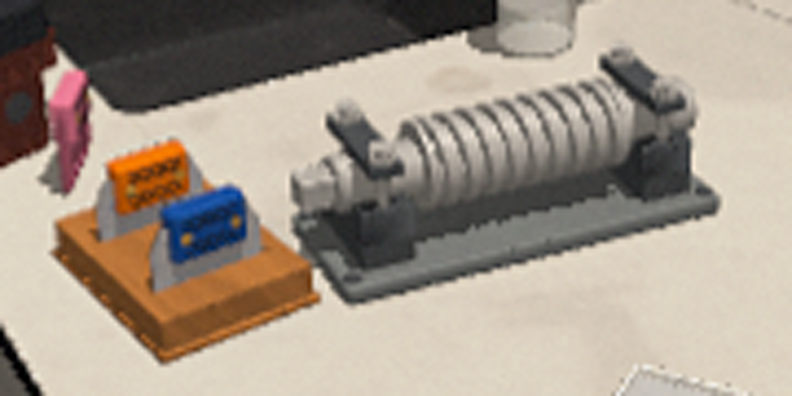

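```bash
cat >> h.py <<'E'
def cloud(d):
    h,w=d['range_z'].shape; k,dc=K(d); uv=np.stack(np.meshgrid(np.arange(w),np.arange(h)),-1).reshape(-1,1,2).astype(float)
    n=cv2.undistortPoints(uv,k,dc).reshape(-1,2); r=d['range_z'].reshape(-1,1).astype(float)
    c=np.hstack([n*r,r]); M=np.array(d['camera_from_world']); P=(c-M[:3,3])@M[:3,:3]
    P[r[:,0]==0]=np.nan; return P.reshape(h,w,3)
def rect(P):
    (c,s,a)=cv2.minAreaRect(P[:,:2].astype(np.float32)); return np.round(c,1),np.round(s,1),round(a,1)
E
python3 - <<'E'
from h import *
d=load('top0');P=cloud(d);im=d['img'].astype(int);hsv=cv2.cvtColor(d['img'],cv2.COLOR_RGB2HSV)
reg=np.zeros(P.shape[:2],bool);reg[220:275,265:335]=1
H,S=hsv[...,0],hsv[...,1]
def pca(Q):
    c=Q[:,:2].mean(0);u,s,v=np.linalg.svd(Q[:,:2]-c); a=np.degrees(np.arctan2(v[0,1],v[0,0])); return (a+90)%180-90
for nm,m in (('blue',(H>100)&(H<130)&(S>100)),('orange',(H>3)&(H<14)&(S>200))):
    Q=P[m&reg]; Q=Q[(Q[:,2]>57)&(Q[:,2]<66)]; print(nm,len(Q),Q.mean(0).round(1),rect(Q),'pca',pca(Q),Q[:,2].std())
m=reg&(P[...,2]>18)&(P[...,2]<26)&(S>90); Q=P[m];print('stand',len(Q),rect(Q),Q[:,2].mean())
# spindle
for n in('top','scene'):
    d=load(n+'0');P=cloud(d);Q=P.reshape(-1,3)
    b=(np.abs(Q[:,0]-575)<130)&(np.abs(Q[:,1]+315)<70)&(Q[:,2]>5)&(Q[:,2]<15);print(n,'plate',b.sum(),rect(Q[b]),Q[b,2].mean())
    b=(np.abs(Q[:,0]-575)<52)&(np.abs(Q[:,1]+318)<40)&(Q[:,2]>50)&(Q[:,2]<85);T=Q[b]
    from scipy.optimize import least_squares
    # cylinder axis: y=a+b(x-575), z=48 ; radius 24 or 20 -> fit crests w/ robust
    def f(p): 
        yy=(T[:,1]-p[0]-p[1]*(T[:,0]-575))/np.hypot(1,p[1]); r=np.hypot(yy,T[:,2]-p[2]); return np.minimum(np.abs(r-24),np.abs(r-20))
    r=least_squares(f,[-318,0.05,48],loss='soft_l1'); print(n,r.x,np.degrees(np.arctan(r.x[1])),np.abs(r.fun).mean(),b.sum())
    b=(np.abs(Q[:,0]-575)<130)&(np.abs(Q[:,1]+318)<40)&(Q[:,2]>60)&(Q[:,2]<90)
    for x in range(465,690,6):
        e=b&(abs(Q[:,0]-x)<3); 
        if e.sum(): print(x,e.sum(),round(Q[e,2].max(),1),end='; ')
E
```

```text
blue 74 [ 426.4 -305.9   61.9] (array([ 426.4, -305.8]), array([37.7, 10.4]), 7.0) pca 7.1594606891051455 1.867804495615149
orange 0 [nan nan nan] (array([0., 0.]), array([0., 0.]), 0.0) pca 0.0 nan
stand 1364 (array([ 422.5, -277.4]), array([ 84.7, 118.4]), 7.2) 22.214363110944667
top plate 1111 (array([ 574.7, -315.4]), array([138., 259.]), 89.6) 11.32724226336695
top [-3.12555400e+02 -8.79022269e-02  4.78901048e+01] -5.023514598925264 1.6011697772554843 771
495 5 63.9; 501 25 70.2; 507 61 80.5; 513 73 83.6; 519 54 83.9; 525 29 77.3; 531 15 65.2; 537 15 65.9; 543 44 75.2; 549 44 74.3; 555 31 74.8; 561 50 74.3; 567 28 73.0; 573 46 74.3; 579 35 74.0; 585 47 77.9; 591 29 74.8; 597 49 74.4; 603 30 73.6; 609 48 75.6; 615 32 74.1; 621 47 77.9; 627 30 75.0; 633 47 74.0; 639 30 74.6; 645 48 74.8; 651 36 76.5; 657 16 71.8; 663 38 76.3; 669 77 81.4; 675 66 82.0; 681 44 77.8; 687 12 73.8; scene plate 1184 (array([ 577.2, -324.5]), array([ 83.2, 250.8]), 75.1) 11.53542309312948
scene [-3.07762547e+02 -1.41366162e-01  4.79532796e+01] -8.046366549188384 1.3155326694468739 599
495 3 62.2; 501 11 64.4; 507 64 80.1; 513 53 79.3; 519 40 79.6; 525 11 78.5; 531 6 63.9; 537 10 64.0; 543 41 73.0; 549 27 72.3; 555 16 72.4; 561 37 72.6; 567 18 72.4; 573 35 72.5; 579 16 72.3; 585 34 72.5; 591 16 73.5; 597 35 73.8; 603 16 72.9; 609 33 73.4; 615 17 73.9; 621 35 72.3; 627 15 72.5; 633 33 73.9; 639 12 72.9; 645 35 73.2; 651 22 72.8; 657 8 72.7; 663 25 73.7; 669 70 79.7; 675 44 80.5; 681 24 79.2; 687 2 70.8; <stdin>:8: RuntimeWarning: Mean of empty slice.
  ret = um.true_divide(
<stdin>:6: RuntimeWarning: Mean of empty slice.
  ret = _var(a, axis=axis, dtype=dtype, out=out, ddof=ddof,
  arrmean = um.true_divide(arrmean, div, out=arrmean,
  ret = ret.dtype.type(ret / rcount)
```

```bash
python3 - <<'E'
from h import *
d=load('top0'); crop(d,285,120,345,180,10,'t0a'); crop(d,285,170,345,230,10,'t0b')
P=cloud(d)
for (x,y) in [(292,200),(330,150),(331,190),(294,215),(330,220),(328,205)]: print(x,y,P[y,x].round(1))
E
```

```text
292 200 [ 541.9 -258.    -2.4]
330 150 [ 664.4 -355.    10.7]
331 190 [ 564.8 -355.1   -2.1]
294 215 [ 503.8 -262.8    0.7]
330 220 [ 4.896e+02 -3.507e+02  1.000e-01]
328 205 [ 525.4 -346.6    8.6]
```

View pics/t0a.png

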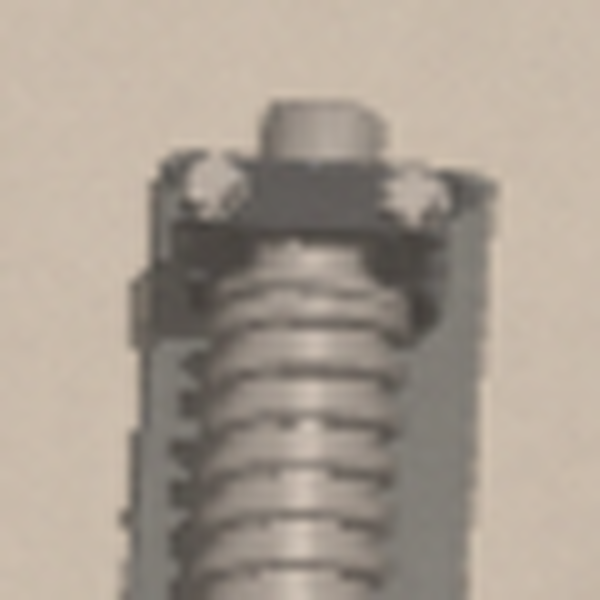

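View pics/t0b.png

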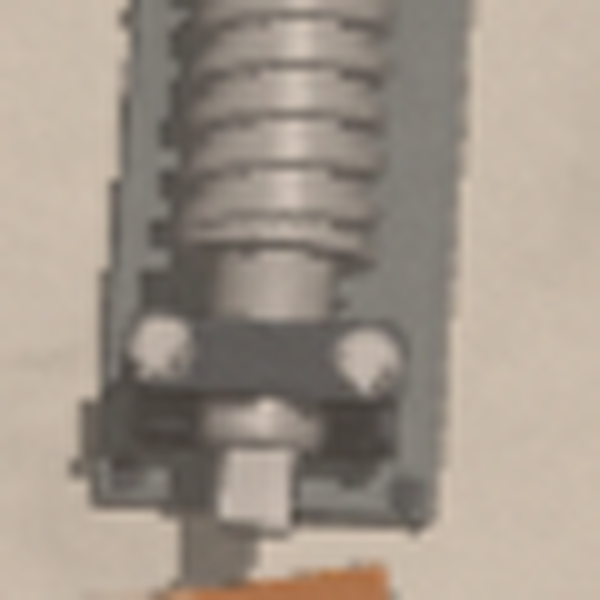

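```bash
python3 - <<'E'
from h import *
d=load('top0')
L=lambda pts,z:[pix(d,u,v,z) for u,v in pts]
def show(n,ps):
    print(n,[p[:2].round(1).tolist() for p in ps],'mean',np.mean(ps,0)[:2].round(1))
n=L([(306.5,138.5),(326.6,139.5),(301,204.5),(321.7,206)],77); show('nuts',n)
a=(n[0]+n[1])/2-(n[2]+n[3])/2; print(np.degrees(np.arctan2(a[1],a[0])),np.linalg.norm(a), [np.degrees(np.arctan2(*(n[i]-n[i+1])[:2][::1]))for i in(0,2)])
c=L([(300.8,137.5),(334.7,138.5),(294.5,220.5),(328,222.5)],11); show('plate',c)
a=(c[0]+c[1])/2-(c[2]+c[3])/2; print(np.degrees(np.arctan2(a[1],a[0])),np.linalg.norm(a),np.linalg.norm(c[0]-c[1]),np.linalg.norm(c[3]-c[2]))
# side edges of the threads
e=L([(305.5,157),(325.5,157),(303.7,190),(322.7,190)],48); show('sil',e)
a=(e[0]+e[1])/2-(e[2]+e[3])/2; print(np.degrees(np.arctan2(a[1],a[0])))
s=load('scene0'); print(proj(s,[[574,-317,72],[426,-306,61]]))
crop(s,268,185,378,247,7,'s0s')
E
```

```text
nuts [[674.5, -298.9], [670.9, -346.4], [516.2, -283.9], [511.7, -331.3]] mean [ 593.3 -315.1]
-5.411449216611312 159.4707617746165 [np.float64(4.331279387062376), np.float64(5.51704320807076)]
plate [[698.7, -282.4], [694.1, -367.6], [488.8, -264.5], [482.1, -345.5]] mean [ 590.9 -315. ]
-5.411580061566036 211.93659646752724 85.34021439072934 81.30893755787969
sil [[637.2, -294.8], [636.1, -343.0], [556.1, -289.4], [555.0, -334.5]] mean [ 596.1 -315.4]
-4.9369785669151725
[[317.94911049 206.55929185]
 [255.31126127 225.56783668]]
```

View pics/s0s.png

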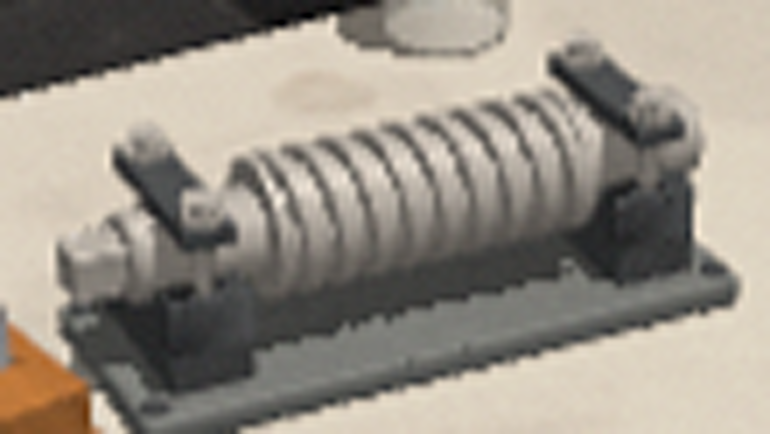

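```bash
python3 - <<'E'
from h import *
from scipy.spatial.transform import Rotation as R
o=ctrl.get_obs(); M=R.from_rotvec(o['orientation']).as_matrix(); print(M.round(3)); x=M[:,0]; print('toolx yaw',np.degrees(np.arctan2(x[1],x[0])))
c=np.array([593,-315.1,0]);a=np.radians(-5.3);ux=np.array([np.cos(a),np.sin(a),0]);uy=np.array([-np.sin(a),np.cos(a),0])
for n in('top','scene'):
    d=load(n+'0');C=np.array(d['camera_from_world']);print(n,'cam',(-C[:3,:3].T@C[:3,3]).round())
    Q=cloud(d).reshape(-1,3);g=cv2.cvtColor(d['img'],cv2.COLOR_RGB2GRAY).reshape(-1).astype(float)
    s=(Q-c)@ux;t=(Q-c)@uy
    for lim in (10,16):
        off=0 if n=='top' else -8
        b=(abs(s)<42)&(abs(t-off)<lim)&(Q[:,2]>60)&(Q[:,2]<85)
        th=np.arctan2(t[b],Q[b,2]-48)   # angle from top toward +y
        r=np.hypot(t[b],Q[b,2]-48)
        for sg in(+1,-1):
            ph=(s[b]+sg*12*th/(2*np.pi))*2*np.pi/12
            A=np.c_[np.ones_like(ph),np.cos(ph),np.sin(ph),s[b]]
            for nm,v in(('r',r),('gray',g[b])):
                k=np.linalg.lstsq(A,v,rcond=None)[0]; m=np.hypot(k[1],k[2]); crest=np.arctan2(k[2],k[1])*12/(2*np.pi)
                print(n,lim,sg,nm,'mean',k[0].round(1),'amp',m.round(2),'groove mid s',(crest+6)%12,'res',(v-A@k).std().round(2),b.sum())
E
```

```text
[[ 0.333 -0.     0.943]
 [-0.943  0.001  0.333]
 [-0.001 -1.     0.   ]]
toolx yaw -70.53163165986315
top cam [ 329. -334. 1152.]
top 10 1 r mean 22.5 amp 2.12 groove mid s 0.2774991948409955 res 2.21 296
top 10 1 gray mean 158.7 amp 19.54 groove mid s 3.2861574348557006 res 17.87 296
top 10 -1 r mean 22.4 amp 1.83 groove mid s 0.43602202571081694 res 2.34 296
top 10 -1 gray mean 158.0 amp 16.37 groove mid s 3.2555131788012415 res 19.21 296
top 16 1 r mean 22.5 amp 2.11 groove mid s 0.28111967436370033 res 2.1 456
top 16 1 gray mean 151.3 amp 19.11 groove mid s 3.110957853467474 res 18.85 456
top 16 -1 r mean 22.5 amp 1.38 groove mid s 0.3334807454960993 res 2.37 456
top 16 -1 gray mean 149.2 amp 12.17 groove mid s 3.2872522770923567 res 21.46 456
scene cam [  161. -1043.   515.]
scene 10 1 r mean 20.2 amp 1.56 groove mid s 1.632704038670341 res 2.07 250
scene 10 1 gray mean 177.3 amp 37.29 groove mid s 3.870800170925516 res 27.12 250
scene 10 -1 r mean 20.2 amp 1.22 groove mid s 2.9655104539288892 res 2.18 250
scene 10 -1 gray mean 173.5 amp 32.55 groove mid s 5.231686052985569 res 29.08 250
scene 16 1 r mean 20.6 amp 1.56 groove mid s 1.40281994995581 res 2.23 298
scene 16 1 gray mean 174.0 amp 37.7 groove mid s 3.8587786720380852 res 28.05 298
scene 16 -1 r mean 20.7 amp 0.78 groove mid s 2.5592103307070775 res 2.4 298
scene 16 -1 gray mean 168.9 amp 31.51 groove mid s 4.740452366312408 res 30.87 298
```

>>> jog_arm(steps=[{"turn": [0,0,-0.034],"dp": [0.35,0.35,0],"claw": 0.5},{"turn": [0,0,-0.068],"dp": [0.7,0.7,0],"claw": 0.5},{"turn": [0,0,-0.068],"dp": [1,1,0],"claw": 0.5},{"turn": [0,0,-0.068],"dp": [1,1,0],"claw": 0.5}])

```text
t: 0.43
ee_pos: [291.0, -504.8, 221.5]
orientation: [-1.264, 1.115, -1.111]
ft_force: [-0.3, -0.1, 0.3]
width: 64.1
```

>>> jog_arm(steps=[{"turn": [0,0,0],"dp": [0.35,0.35,0],"claw": 0.5},{"turn": [0,0,0],"dp": [0.7,0.7,0],"claw": 0.5},{"turn": [0,0,0],"dp": [1,1,0],"claw": 0.5},{"turn": [0,0,0],"dp": [1,1,0],"claw": 0.5}])

```text
t: 0.77
ee_pos: [373.8, -421.2, 221.2]
orientation: [-1.265, 1.113, -1.107]
ft_force: [0.4, 0.5, 0.3]
width: 43.9
```

>>> jog_arm(steps=[{"turn": [0,0,0],"dp": [0.35,0.45,-0.2],"claw": 0.5},{"turn": [0,0,0],"dp": [0.6,0.9,-0.6],"claw": 0.5},{"turn": [0,0,0],"dp": [0.7,1,-1],"claw": 0.5},{"turn": [0,0,0],"dp": [0.7,1,-1],"claw": 0.5}])

```text
t: 1.1
ee_pos: [428.8, -337.7, 137.3]
orientation: [-1.266, 1.116, -1.099]
ft_force: [-1.2, 1.3, -0.6]
width: 43.8
```

>>> jog_arm(steps=[{"turn": [0,0,0],"dp": [-0.03,0.2,-0.15],"claw": 0.5},{"turn": [0,0,0],"dp": [-0.03,0.4,-0.34],"claw": 0.5},{"turn": [0,0,0],"dp": [-0.03,0.4,-0.34],"claw": 0.5},{"turn": [0,0,0],"dp": [-0.03,0.4,-0.34],"claw": 0.5}])

```text
t: 1.43
ee_pos: [425.9, -306.2, 110.0]
orientation: [-1.266, 1.116, -1.098]
ft_force: [0.7, 0.3, 0.7]
width: 44.0
```

```bash
cat >> h.py <<'E'
from scipy.spatial.transform import Rotation as R
def st():
    o=ctrl.get_obs(); M=R.from_rotvec(o['orientation']).as_matrix(); x=M[:,0]
    print('t',round(o['t'],2),'p',o['ee_pos'].round(2),'yawx',np.degrees(np.arctan2(x[1],x[0])).round(2),'down',M[:,1].round(4),'F',o['ft_force'].round(2),'w',o['width'].round(2),'q',o['qpos'].round(2)); return o
E
python3 - <<'E'
from h import *
st(); d=snap('top','t1'); crop(d,265,205,345,285,7.5,'t1c'); s=snap('scene','s1'); crop(s,180,150,340,270,5,'s1c')
E
```

```text
Traceback (most recent call last):
  File "h.py", line 32, in st
    print('t',round(o['t'],2),'p',o['ee_pos'].round(2),'yawx',np.degrees(np.arctan2(x[1],x[0])).round(2),'down',M[:,1].round(4),'F',o['ft_force'].round(2),'w',o['width'].round(2),'q',o['qpos'].round(2)); return o
                                                                                                                                                               ^^^^^^^^^^^^^^^^
AttributeError: 'float' object has no attribute 'round'
```

```bash
sed -i "s/o\['width'\].round(2)/round(o['width'],2)/" h.py
python3 - <<'E'
from h import *
st(); d=snap('top','t1'); crop(d,265,205,345,285,7.5,'t1c'); s=snap('scene','s1'); crop(s,180,150,340,270,5,'s1c')
E
```

```text
t 1.43 p [ 425.9  -306.2   109.96] yawx -82.16 down [-0.0055  0.0106 -0.9999] F [0.7  0.34 0.71] w 43.96 q [-0.65  0.45  1.92  0.01  0.79  0.78]
```

View pics/s1c.png

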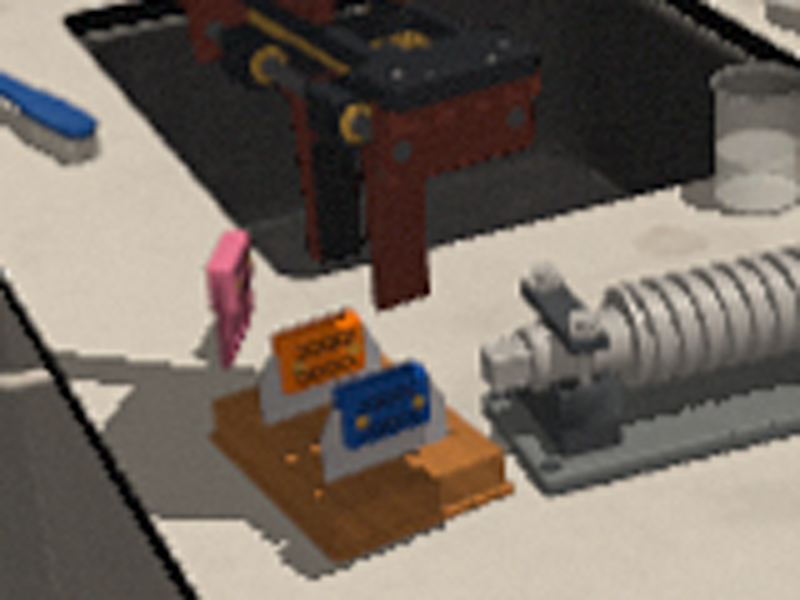

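View pics/t1c.png

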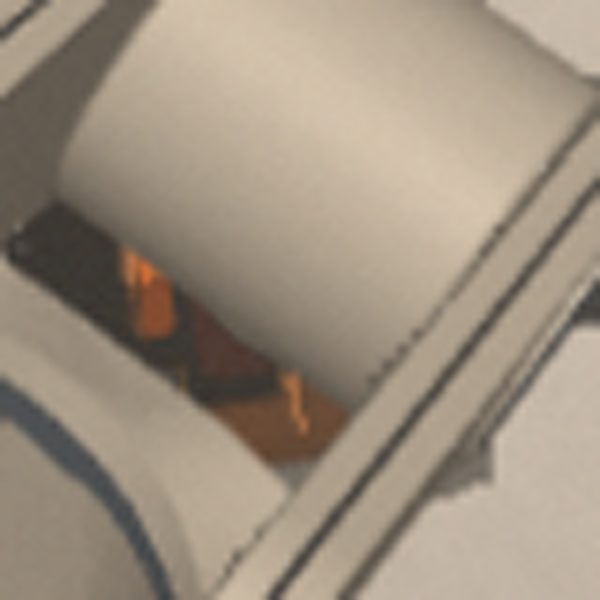

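>>> jog_arm(steps=[{"turn": [-0.0034,-0.0018,-0.0036],"dp": [0.005,0.005,-0.2],"claw": 0.5},{"turn": [-0.0034,-0.0018,-0.0036],"dp": [0.005,0.005,-0.45],"claw": 0.5},{"turn": [-0.0034,-0.0018,-0.0036],"dp": [0.005,0.005,-0.7],"claw": 0.5},{"turn": [-0.0034,-0.0018,-0.0036],"dp": [0.005,0.005,-0.88],"claw": 0.5},{"turn": [-0.0034,-0.0018,-0.0036],"dp": [0.005,0.005,-0.98],"claw": 0.5},{"turn": [-0.0034,-0.0018,-0.0036],"dp": [0.005,0.005,-0.98],"claw": 0.5},{"turn": [-0.0034,-0.0018,-0.0036],"dp": [0.005,0.005,-0.98],"claw": 0.5}])

```text
t: 2.12
ee_pos: [427.8, -308.2, 33.4]
orientation: [-1.265, 1.114, -1.122]
ft_force: [0.1, -0.1, 0.2]
width: 43.7
```

```bash
python3 - <<'E'
from h import *
st(); s=snap('scene','s2'); crop(s,200,170,320,260,6.6,'s2c')
E
```

```text
t 2.12 p [ 427.84 -308.21   33.39] yawx -82.92 down [ 0.0038 -0.0029 -1.    ] F [ 0.06 -0.11  0.22] w 43.66 q [-0.65  0.58  1.95 -0.    0.61  0.8 ]
```

View pics/s2c.png

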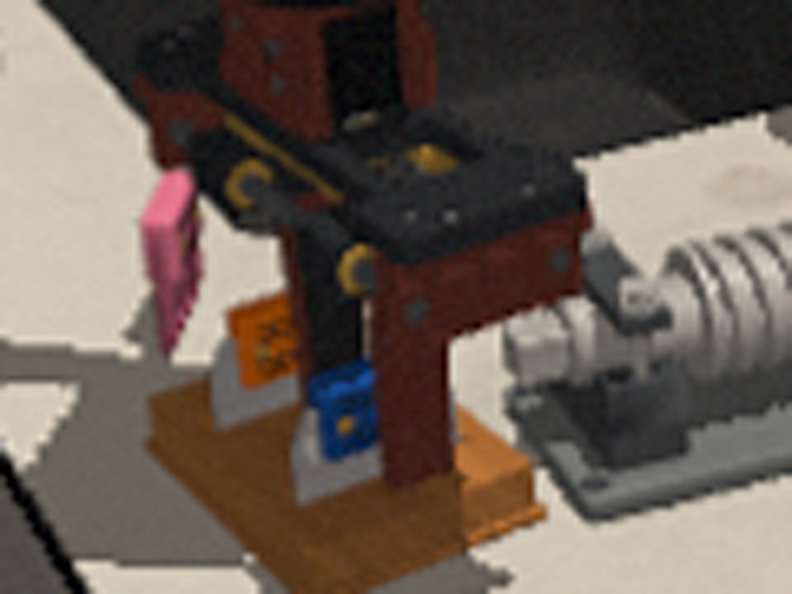

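>>> jog_arm(steps=[{"turn": [0.0009,0.0012,0],"dp": [-0.015,0.03,-0.03],"claw": 0.5},{"turn": [0.0009,0.0012,0],"dp": [-0.015,0.03,-0.03],"claw": 0.5},{"turn": [0.0009,0.0012,0],"dp": [-0.015,0.03,-0.03],"claw": 0.5},{"turn": [0.0009,0.0012,0],"dp": [-0.015,0.03,-0.03],"claw": 0.5}])

```text
t: 2.5
ee_pos: [427.1, -305.9, 31.8]
orientation: [-1.265, 1.116, -1.119]
ft_force: [-0.1, -0.0, 0.2]
width: 44.0
```

```bash
python3 - <<'E'
from h import *
st()
E
```

```text
t 2.5 p [ 427.13 -305.94   31.8 ] yawx -82.9 down [ 0.0012 -0.001  -1.    ] F [-0.08 -0.03  0.2 ] w 43.98 q [-0.64  0.58  1.95 -0.    0.61  0.8 ]
```

Aligned; close the fingers.

>>> jog_arm(steps=[{"turn": [0,0,0],"dp": [0,0,0],"claw": 0.1},{"turn": [0,0,0],"dp": [0,0,0],"claw": 0.0},{"turn": [0,0,0],"dp": [0,0,0],"claw": 0.0},{"turn": [0,0,0],"dp": [0,0,0],"claw": 0.0},{"turn": [0,0,0],"dp": [0,0,0],"claw": 0.0},{"turn": [0,0,0],"dp": [0,0,0],"claw": 0.0},{"turn": [0,0,0],"dp": [0,0,0],"claw": 0.0},{"turn": [0,0,0],"dp": [0,0,0],"claw": 0.0}])

```text
t: 3.17
ee_pos: [427.1, -305.9, 31.8]
orientation: [-1.265, 1.116, -1.119]
ft_force: [-0.4, 0.6, 0.9]
width: 13.7
```

```bash
python3 - <<'E'
from h import *
st()
E
```

```text
t 3.17 p [ 427.12 -305.88   31.79] yawx -82.91 down [ 1.2e-03 -8.0e-04 -1.0e+00] F [-0.35  0.55  0.86] w 13.67 q [-0.64  0.58  1.95  0.    0.61  0.8 ]
```

>>> jog_arm(steps=[{"turn": [0,0,0],"dp": [0,0,0.1],"claw": 0.0},{"turn": [0,0,0],"dp": [0,0,0.3],"claw": 0.0},{"turn": [0,0,0],"dp": [0,0,0.6],"claw": 0.0},{"turn": [0,0,0],"dp": [0,0,0.95],"claw": 0.0},{"turn": [0,0,0],"dp": [0,0,0.95],"claw": 0.0},{"turn": [0,0,0],"dp": [0,0,0.95],"claw": 0.0}])

```text
t: 3.67
ee_pos: [428.1, -306.7, 109.6]
orientation: [-1.265, 1.113, -1.122]
ft_force: [-0.0, 0.4, -1.6]
width: 13.6
```

>>> jog_arm(steps=[{"turn": [0,0,-0.03],"dp": [0.3,0,0.3],"claw": 0.0},{"turn": [0,0,-0.06],"dp": [0.65,0,0.3],"claw": 0.0},{"turn": [0,0,-0.069],"dp": [1,0,0.3],"claw": 0.0},{"turn": [0,0,-0.069],"dp": [1,0,0.3],"claw": 0.0},{"turn": [0,0,-0.069],"dp": [1,0,0.3],"claw": 0.0}])

```text
t: 4.08
ee_pos: [508.3, -306.1, 132.3]
orientation: [-1.165, 1.273, -1.279]
ft_force: [-1.0, 0.8, -0.6]
width: 13.9
```

```bash
python3 - <<'E'
from h import *
st(); s=snap('scene','s3'); crop(s,200,130,380,260,4.4,'s3c')
E
```

```text
t 4.08 p [ 508.32 -306.08  132.31] yawx -95.22 down [ 0.002  -0.0032 -1.    ] F [-0.96  0.83 -0.61] w 13.94 q [-0.56  0.49  1.76 -0.    0.88  1.1 ]
```

View pics/s3c.png

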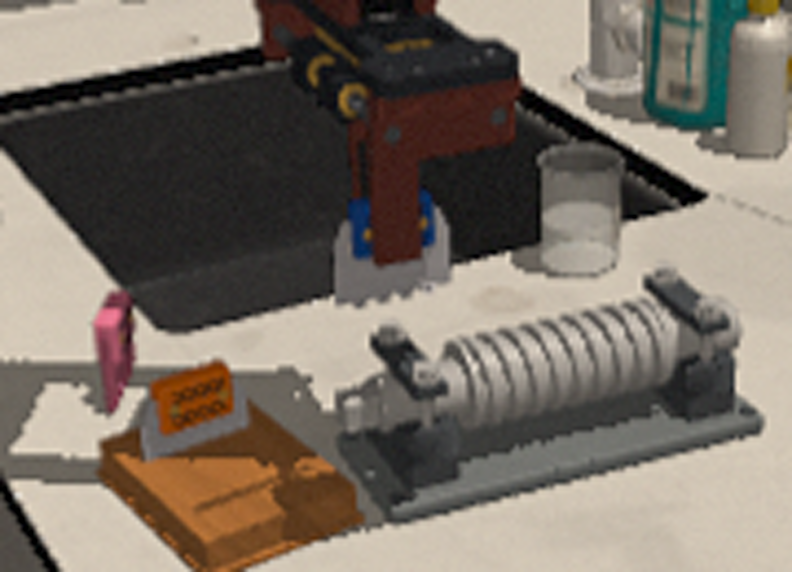

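>>> jog_arm(steps=[{"turn": [0,0,0],"dp": [0.35,-0.05,0],"claw": 0.0},{"turn": [0,0,0],"dp": [0.7,-0.1,0],"claw": 0.0},{"turn": [0,0,0],"dp": [1,-0.12,-0.1],"claw": 0.0},{"turn": [0,0,0],"dp": [1,-0.12,-0.2],"claw": 0.0},{"turn": [0,0,0],"dp": [1,-0.12,-0.25],"claw": 0.0}])

```text
t: 4.55
ee_pos: [585.5, -314.8, 109.9]
orientation: [-1.167, 1.277, -1.275]
ft_force: [-0.7, 0.1, -0.3]
width: 13.6
```

>>> jog_arm(steps=[{"turn": [0,0,0],"dp": [0.14,0,0],"claw": 0.0},{"turn": [0,0,0],"dp": [0.14,0,0],"claw": 0.0},{"turn": [0,0,0],"dp": [0.14,0,0],"claw": 0.0},{"turn": [0,0,0],"dp": [0.14,0,0],"claw": 0.0}])

```text
t: 4.88
ee_pos: [596.2, -315.0, 110.2]
orientation: [-1.167, 1.277, -1.276]
ft_force: [0.1, 0.7, -0.5]
width: 13.5
```

```bash
python3 - <<'E'
from h import *
st(); s=snap('scene','s4'); crop(s,270,150,370,225,7.8,'s4c')
E
```

```text
t 4.88 p [ 596.25 -314.95  110.15] yawx -95.22 down [-0.0025 -0.001  -1.    ] F [ 0.12  0.71 -0.48] w 13.46 q [-0.5   0.63  1.58 -0.    0.94  1.16]
```

View pics/s4c.png

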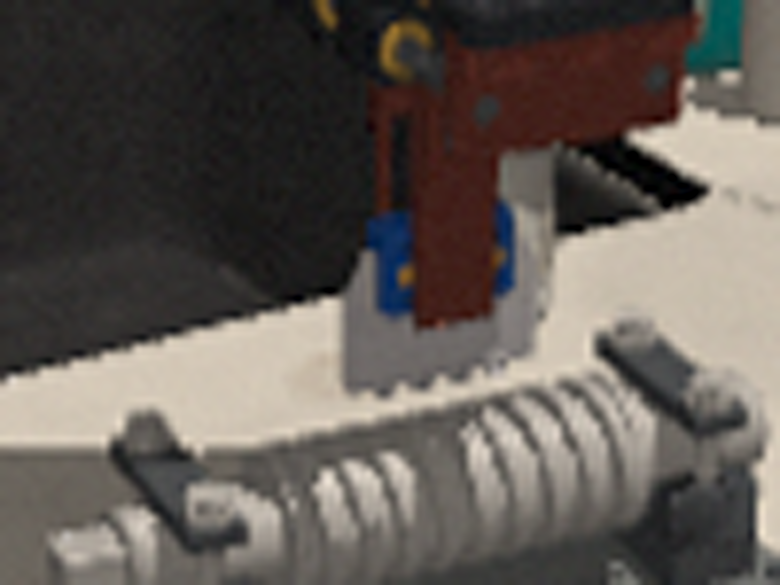

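>>> jog_arm(steps=[{"turn": [0,-0.0008,0],"dp": [0,0,-0.07],"claw": 0.0},{"turn": [0,-0.0008,0],"dp": [0,0,-0.13],"claw": 0.0},{"turn": [0,-0.0008,0],"dp": [0,0,-0.14],"claw": 0.0},{"turn": [0,-0.0008,0],"dp": [0,0,-0.14],"claw": 0.0}])

```text
t: 5.27
ee_pos: [595.8, -314.8, 98.4]
orientation: [-1.166, 1.276, -1.276]
ft_force: [0.2, 0.2, -0.1]
width: 14.0
```

>>> jog_arm(steps=[{"turn": [0,0,0],"dp": [0,0,-0.007],"claw": 0.0},{"turn": [0,0,0],"dp": [0,0,-0.013],"claw": 0.0},{"turn": [0,0,0],"dp": [0,0,-0.013],"claw": 0.0}])

```text
t: 5.52
ee_pos: [595.8, -314.8, 97.6]
orientation: [-1.166, 1.276, -1.276]
ft_force: [-0.2, 1.0, 1.0]
width: 13.8
```

>>> jog_arm(steps=[{"turn": [0,0,0],"dp": [0,0,-0.006],"claw": 0.0},{"turn": [0,0,0],"dp": [0,0,-0.006],"claw": 0.0},{"turn": [0,0,0],"dp": [0,0,-0.006],"claw": 0.0}])

```text
t: 5.77
ee_pos: [595.9, -314.8, 97.5]
orientation: [-1.166, 1.276, -1.276]
ft_force: [-1.9, 1.2, 4.2]
width: 13.7
```

```bash
python3 - <<'E'
from h import *
st()
E
```

```text
t 5.77 p [ 595.89 -314.84   97.53] yawx -95.22 down [-6.e-04 -7.e-04 -1.e+00] F [-1.92  1.2   4.19] w 13.71 q [-0.5   0.64  1.59 -0.    0.92  1.16]
```

>>> jog_arm(steps=[{"turn": [0,0,0],"dp": [0.006,-0.0005,-0.005],"claw": 0.0},{"turn": [0,0,0],"dp": [0.012,-0.001,-0.005],"claw": 0.0},{"turn": [0,0,0],"dp": [0.018,-0.0015,-0.005],"claw": 0.0}])

```text
t: 6.02
ee_pos: [597.0, -315.1, 97.4]
orientation: [-1.166, 1.276, -1.276]
ft_force: [-2.4, -1.1, 4.9]
width: 13.5
```

>>> jog_arm(steps=[{"turn": [0,0,0],"dp": [0.006,-0.0005,-0.005],"claw": 0.0},{"turn": [0,0,0],"dp": [0.012,-0.001,-0.005],"claw": 0.0},{"turn": [0,0,0],"dp": [0.018,-0.0015,-0.005],"claw": 0.0}])

```text
t: 6.27
ee_pos: [598.5, -315.5, 97.2]
orientation: [-1.166, 1.276, -1.276]
ft_force: [-0.5, 1.2, -0.8]
width: 14.0
```

>>> jog_arm(steps=[{"turn": [0,0,0],"dp": [0,0,-0.007],"claw": 0.0},{"turn": [0,0,0],"dp": [0,0,-0.01],"claw": 0.0},{"turn": [0,0,0],"dp": [0,0,-0.01],"claw": 0.0}])

```text
t: 6.52
ee_pos: [598.8, -315.4, 96.1]
orientation: [-1.166, 1.276, -1.277]
ft_force: [1.6, -0.3, -0.4]
width: 13.9
```

```bash
python3 - <<'E'
from h import *
st()
E
```

```text
t 6.52 p [ 598.79 -315.44   96.06] yawx -95.22 down [-5.0e-04 -1.3e-03 -1.0e+00] F [ 1.59 -0.31 -0.36] w 13.94 q [-0.5   0.65  1.58 -0.    0.92  1.16]
```

>>> jog_arm(steps=[{"turn": [0,0,0],"dp": [0.002,0,-0.006],"claw": 0.0},{"turn": [0,0,0],"dp": [0.002,0,-0.012],"claw": 0.0},{"turn": [0,0,0],"dp": [0.002,0,-0.015],"claw": 0.0},{"turn": [0,0,0],"dp": [0.002,0,-0.015],"claw": 0.0}])

```text
t: 6.85
ee_pos: [599.0, -315.4, 94.7]
orientation: [-1.166, 1.276, -1.277]
ft_force: [0.9, 0.1, -0.7]
width: 14.1
```

```bash
python3 - <<'E'
from h import *
st()
E
```

```text
t 6.85 p [ 598.99 -315.35   94.69] yawx -95.22 down [-5.0e-04 -1.2e-03 -1.0e+00] F [ 0.93  0.07 -0.71] w 14.09 q [-0.5   0.65  1.58 -0.    0.91  1.16]
```

>>> jog_arm(steps=[{"turn": [0,0,0],"dp": [0.001,0,-0.006],"claw": 0.0},{"turn": [0,0,0],"dp": [0.001,0,-0.01],"claw": 0.0},{"turn": [0,0,0],"dp": [0.001,0,-0.01],"claw": 0.0}])

```text
t: 7.1
ee_pos: [599.1, -315.4, 94.1]
orientation: [-1.166, 1.276, -1.277]
ft_force: [-0.1, 0.7, 1.0]
width: 13.8
```

```bash
python3 - <<'E'
from h import *
st()
E
```

```text
t 7.1 p [ 599.08 -315.37   94.11] yawx -95.22 down [-5.0e-04 -1.2e-03 -1.0e+00] F [-0.14  0.73  0.96] w 13.78 q [-0.5   0.65  1.58 -0.    0.91  1.16]
```

>>> jog_arm(steps=[{"turn": [0,0,0],"dp": [0,0,-0.004],"claw": 0.0},{"turn": [0,0,0],"dp": [0,0,-0.007],"claw": 0.0},{"turn": [0,0,0],"dp": [0,0,-0.007],"claw": 0.0}])

```text
t: 7.35
ee_pos: [599.1, -315.4, 94.0]
orientation: [-1.166, 1.276, -1.277]
ft_force: [-1.3, 1.4, 4.6]
width: 13.9
```

```bash
python3 - <<'E'
from h import *
o=st(); print(o['moment'])
E
```

```text
t 7.35 p [ 599.1  -315.37   94.04] yawx -95.22 down [-3.0e-04 -1.2e-03 -1.0e+00] F [-1.3   1.39  4.56] w 13.92 q [-0.5   0.65  1.58 -0.    0.91  1.16]
[ 0.22264117  0.25385131 -0.01979131]
```

>>> jog_arm(steps=[{"turn": [0,0,0],"dp": [0,0,-0.008],"claw": 0.0},{"turn": [0,0,0],"dp": [0,0,-0.011],"claw": 0.0},{"turn": [0,0,0],"dp": [0,0,-0.011],"claw": 0.0},{"turn": [0,0,0],"dp": [0,0,-0.011],"claw": 0.0},{"turn": [0,0,0],"dp": [0,0,-0.011],"claw": 0.0},{"turn": [0,0,0],"dp": [0,0,-0.011],"claw": 0.0}])

```text
t: 7.85
ee_pos: [599.1, -315.4, 94.0]
orientation: [-1.166, 1.275, -1.277]
ft_force: [-1.6, 1.7, 7.7]
width: 13.6
```

```bash
python3 - <<'E'
from h import *
o=st(); print(o['moment']);s=snap('scene','s5'); crop(s,270,150,370,225,7.8,'s5c')
E
```

```text
t 7.85 p [ 599.13 -315.4    93.99] yawx -95.22 down [-2.0e-04 -1.3e-03 -1.0e+00] F [-1.6   1.72  7.68] w 13.58 q [-0.5   0.65  1.58 -0.    0.91  1.16]
[0.35782235 0.43899802 0.04353798]
```

View pics/s5c.png

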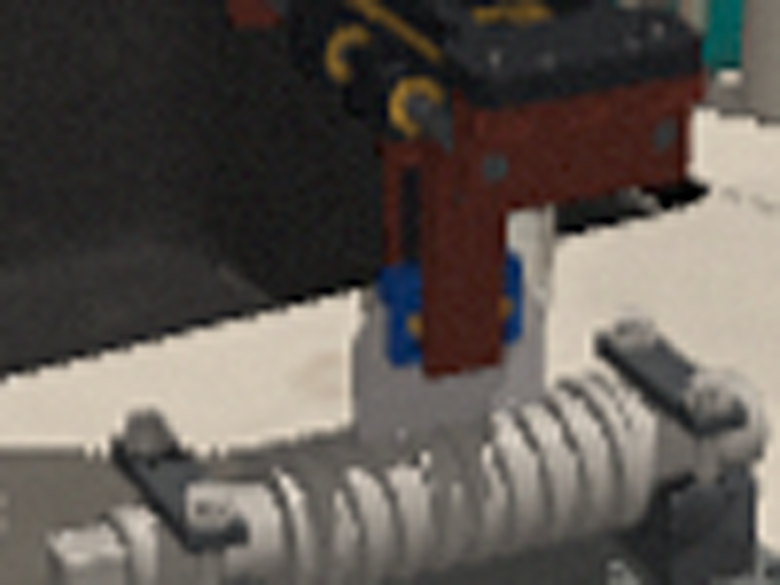

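The comb's teeth are in the grooves: its lower edge meets the crests at about (330–336,204) in the full picture. z fell about 3.5 mm from crest contact, and the force is 7.7 N. I'll hold.

>>> jog_arm(steps=[{"turn": [0,0,0],"dp": [0,0,-0.011],"claw": 0.0},{"turn": [0,0,0],"dp": [0,0,-0.011],"claw": 0.0},{"turn": [0,0,0],"dp": [0,0,-0.011],"claw": 0.0},{"turn": [0,0,0],"dp": [0,0,-0.011],"claw": 0.0},{"turn": [0,0,0],"dp": [0,0,-0.011],"claw": 0.0},{"turn": [0,0,0],"dp": [0,0,-0.011],"claw": 0.0},{"turn": [0,0,0],"dp": [0,0,-0.011],"claw": 0.0},{"turn": [0,0,0],"dp": [0,0,-0.011],"claw": 0.0},{"turn": [0,0,0],"dp": [0,0,-0.011],"claw": 0.0},{"turn": [0,0,0],"dp": [0,0,-0.011],"claw": 0.0},{"turn": [0,0,0],"dp": [0,0,-0.011],"claw": 0.0},{"turn": [0,0,0],"dp": [0,0,-0.011],"claw": 0.0}])

```text
t: 8.9
ee_pos: [599.1, -315.4, 94.0]
orientation: [-1.166, 1.275, -1.277]
ft_force: [-2.1, 2.2, 8.1]
width: 13.9
```

>>> jog_arm(steps=[{"turn": [0,0,0],"dp": [0,0,-0.011],"claw": 0.0},{"turn": [0,0,0],"dp": [0,0,-0.011],"claw": 0.0},{"turn": [0,0,0],"dp": [0,0,-0.011],"claw": 0.0},{"turn": [0,0,0],"dp": [0,0,-0.011],"claw": 0.0},{"turn": [0,0,0],"dp": [0,0,-0.011],"claw": 0.0},{"turn": [0,0,0],"dp": [0,0,-0.011],"claw": 0.0},{"turn": [0,0,0],"dp": [0,0,-0.011],"claw": 0.0},{"turn": [0,0,0],"dp": [0,0,-0.011],"claw": 0.0}])

```text
t: 9.57
ee_pos: [599.1, -315.4, 94.0]
orientation: [-1.166, 1.275, -1.277]
ft_force: [-3.3, 2.1, 7.5]
width: 13.7
```

```bash
python3 - <<'E'
from h import *
st()
E
```

```text
t 9.57 p [ 599.13 -315.38   93.98] yawx -95.22 down [ 1.0e-04 -1.4e-03 -1.0e+00] F [-3.3   2.14  7.48] w 13.75 q [-0.5   0.65  1.58 -0.    0.91  1.16]
```

>>> jog_arm(steps=[{"turn": [0,0,0],"dp": [0,0,0.02],"claw": 0.0},{"turn": [0,0,0],"dp": [0,0,0.06],"claw": 0.0},{"turn": [0,0,0],"dp": [0,0,0.15],"claw": 0.0},{"turn": [0,0,0],"dp": [0,0,0.35],"claw": 0.0},{"turn": [0,0,0],"dp": [0,0,0.4],"claw": 0.0},{"turn": [0,0,0],"dp": [0,0,0.4],"claw": 0.0}])

```text
t: 10.07
ee_pos: [600.1, -316.0, 127.7]
orientation: [-1.165, 1.273, -1.279]
ft_force: [-0.1, -0.5, -0.9]
width: 13.8
```

>>> jog_arm(steps=[{"turn": [0,0,0.02],"dp": [-0.35,0.04,0],"claw": 0.0},{"turn": [0,0,0.04],"dp": [-0.7,0.06,0],"claw": 0.0},{"turn": [0,0,0.06],"dp": [-1,0.08,0],"claw": 0.0},{"turn": [0,0,0.068],"dp": [-1,0.08,0],"claw": 0.0},{"turn": [0,0,0.068],"dp": [-1,0.08,0],"claw": 0.0}])

```text
t: 10.48
ee_pos: [518.6, -309.3, 127.2]
orientation: [-1.264, 1.116, -1.121]
ft_force: [1.3, -0.4, -0.9]
width: 14.2
```

>>> jog_arm(steps=[{"turn": [0,0,0],"dp": [-0.35,0.03,0],"claw": 0.0},{"turn": [0,0,0],"dp": [-0.7,0.04,0],"claw": 0.0},{"turn": [0,0,0],"dp": [-1,0.04,0],"claw": 0.0},{"turn": [0,0,0],"dp": [-1,0.04,0],"claw": 0.0},{"turn": [0,0,0],"dp": [-1,0.04,0],"claw": 0.0}])

```text
t: 10.9
ee_pos: [438.6, -306.4, 127.3]
orientation: [-1.263, 1.117, -1.122]
ft_force: [0.7, -0.4, -0.8]
width: 14.0
```

```bash
python3 - <<'E'
from h import *
st()
E
```

```text
t 10.9 p [ 438.56 -306.41  127.26] yawx -83.09 down [ 0.0025 -0.0017 -1.    ] F [ 0.7  -0.39 -0.82] w 13.97 q [-0.63  0.43  1.9   0.    0.81  0.82]
```

>>> jog_arm(steps=[{"turn": [0.0005,0.0008,0.001],"dp": [-0.14,0.006,0],"claw": 0.0},{"turn": [0.0005,0.0008,0.001],"dp": [-0.143,0.006,-0.2],"claw": 0.0},{"turn": [0.0005,0.0008,0.001],"dp": [-0.143,0.006,-0.5],"claw": 0.0},{"turn": [0.0005,0.0008,0.001],"dp": [-0.143,0.006,-0.8],"claw": 0.0},{"turn": [0.0005,0.0008,0.001],"dp": [-0.143,0.006,-0.8],"claw": 0.0},{"turn": [0.0005,0.0008,0.001],"dp": [-0.143,0.006,-0.8],"claw": 0.0},{"turn": [0.0005,0.0008,0.001],"dp": [-0.143,0.006,-0.8],"claw": 0.0}])

```text
t: 11.48
ee_pos: [427.9, -306.3, 63.9]
orientation: [-1.265, 1.117, -1.118]
ft_force: [0.8, -0.2, -0.2]
width: 13.9
```

```bash
python3 - <<'E'
from h import *
st(); s=snap('scene','s6'); crop(s,200,170,320,260,6.6,'s6c')
E
```

```text
t 11.48 p [ 427.94 -306.32   63.92] yawx -82.89 down [ 7.e-04 -7.e-04 -1.e+00] F [ 0.79 -0.21 -0.22] w 13.9 q [-0.64  0.52  1.94 -0.    0.68  0.8 ]
```

View pics/s6c.png

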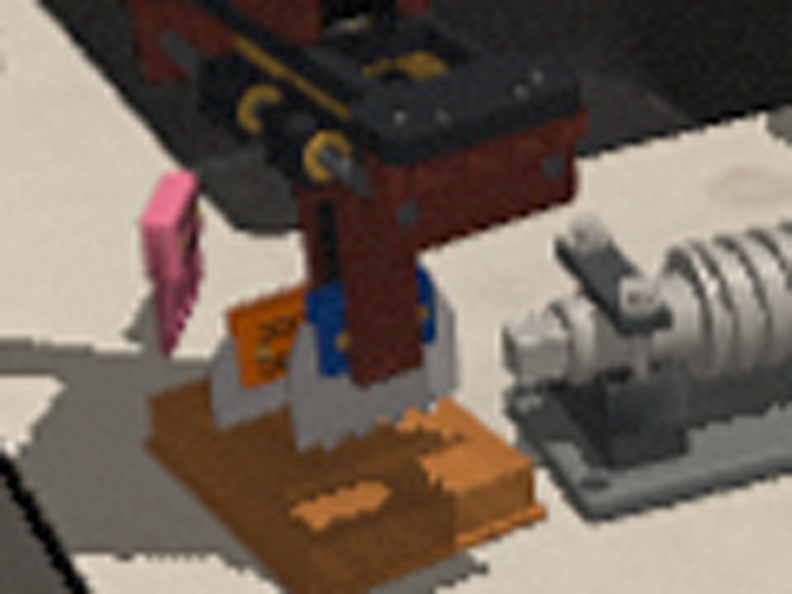

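>>> jog_arm(steps=[{"turn": [0,0,0],"dp": [-0.01,0.005,-0.08],"claw": 0.0},{"turn": [0,0,0],"dp": [-0.01,0.005,-0.14],"claw": 0.0},{"turn": [0,0,0],"dp": [-0.01,0.005,-0.14],"claw": 0.0},{"turn": [0,0,0],"dp": [-0.01,0.005,-0.14],"claw": 0.0}])

```text
t: 11.87
ee_pos: [427.3, -306.0, 53.2]
orientation: [-1.265, 1.116, -1.119]
ft_force: [0.9, -0.4, -0.5]
width: 13.8
```

>>> jog_arm(steps=[{"turn": [0,0,0],"dp": [0,0,-0.04],"claw": 0.0},{"turn": [0,0,0],"dp": [0,0,-0.08],"claw": 0.0},{"turn": [0,0,0],"dp": [0,0,-0.08],"claw": 0.0},{"turn": [0,0,0],"dp": [0,0,-0.08],"claw": 0.0}])

```text
t: 12.2
ee_pos: [427.1, -305.9, 46.5]
orientation: [-1.265, 1.116, -1.118]
ft_force: [-0.1, 1.2, -2.1]
width: 14.1
```

```bash
python3 - <<'E'
from h import *
st()
E
```

```text
t 12.2 p [ 427.09 -305.92   46.51] yawx -82.89 down [ 9.e-04 -8.e-04 -1.e+00] F [-0.14  1.2  -2.14] w 14.08 q [-0.64  0.55  1.94 -0.    0.64  0.8 ]
```

>>> jog_arm(steps=[{"turn": [0,0,0],"dp": [0,0,-0.04],"claw": 0.0},{"turn": [0,0,0],"dp": [0,0,-0.08],"claw": 0.0},{"turn": [0,0,0],"dp": [0,0,-0.12],"claw": 0.0},{"turn": [0,0,0],"dp": [0,0,-0.12],"claw": 0.0},{"turn": [0,0,0],"dp": [0,0,-0.12],"claw": 0.0}])

```text
t: 12.62
ee_pos: [427.0, -305.9, 36.6]
orientation: [-1.265, 1.117, -1.118]
ft_force: [-0.1, -0.1, -0.7]
width: 14.4
```

>>> jog_arm(steps=[{"turn": [0,0,0],"dp": [0,0,-0.03],"claw": 0.0},{"turn": [0,0,0],"dp": [0,0,-0.05],"claw": 0.0},{"turn": [0,0,0],"dp": [0,0,-0.05],"claw": 0.0},{"turn": [0,0,0],"dp": [0,0,-0.05],"claw": 0.0}])

```text
t: 12.95
ee_pos: [426.9, -305.9, 32.5]
orientation: [-1.266, 1.117, -1.118]
ft_force: [0.2, 0.7, -0.3]
width: 13.8
```

```bash
python3 - <<'E'
from h import *
st()
E
```

```text
t 12.95 p [ 426.94 -305.87   32.48] yawx -82.89 down [ 4.e-04 -6.e-04 -1.e+00] F [ 0.23  0.68 -0.33] w 13.83 q [-0.64  0.58  1.95 -0.    0.61  0.8 ]
```

>>> jog_arm(steps=[{"turn": [0,0,0],"dp": [0,0,-0.005],"claw": 0.0},{"turn": [0,0,0],"dp": [0,0,-0.012],"claw": 0.0},{"turn": [0,0,0],"dp": [0,0,-0.012],"claw": 0.0}])

```text
t: 13.2
ee_pos: [427.0, -305.9, 31.8]
orientation: [-1.265, 1.117, -1.118]
ft_force: [-0.7, 2.2, 2.9]
width: 13.4
```

>>> jog_arm(steps=[{"turn": [0,0,0],"dp": [0,0,0],"claw": 0.25},{"turn": [0,0,0],"dp": [0,0,0],"claw": 0.4},{"turn": [0,0,0],"dp": [0,0,0],"claw": 0.45},{"turn": [0,0,0],"dp": [0,0,0],"claw": 0.45},{"turn": [0,0,0],"dp": [0,0,0],"claw": 0.45},{"turn": [0,0,0],"dp": [0,0,0],"claw": 0.45}])

```text
t: 13.7
ee_pos: [427.0, -305.9, 31.7]
orientation: [-1.265, 1.117, -1.118]
ft_force: [0.1, -0.3, -0.5]
width: 39.5
```

>>> jog_arm(steps=[{"turn": [0,0,0],"dp": [0,0,0.1],"claw": 0.45},{"turn": [0,0,0],"dp": [0,0,0.4],"claw": 0.45},{"turn": [0,0,0],"dp": [0,0,0.7],"claw": 0.45},{"turn": [0,0,0],"dp": [0,0,1],"claw": 0.45},{"turn": [0,0,0],"dp": [0,0,1],"claw": 0.45}])

```text
t: 14.12
ee_pos: [429.2, -307.6, 116.2]
orientation: [-1.265, 1.111, -1.124]
ft_force: [0.7, -1.0, -0.1]
width: 39.4
```

>>> jog_arm(steps=[{"turn": [0,0,0],"dp": [0,0,0.4],"claw": 0.45},{"turn": [0,0,0],"dp": [0,-0.4,0.8],"claw": 0.45},{"turn": [0,0,0],"dp": [0,-0.8,1],"claw": 0.45},{"turn": [0,0,0],"dp": [0,-1,1],"claw": 0.45},{"turn": [0,0,0],"dp": [0,-1,1],"claw": 0.45}])

```text
t: 14.53
ee_pos: [429.8, -390.9, 197.2]
orientation: [-1.264, 1.109, -1.129]
ft_force: [-0.2, 0.5, -0.9]
width: 39.4
```

>>> jog_arm(steps=[{"turn": [0,0,0],"dp": [0,-0.4,0],"claw": 0.45},{"turn": [0,0,0],"dp": [0,-0.8,0],"claw": 0.45},{"turn": [0,0,0],"dp": [0,-1,0],"claw": 0.45},{"turn": [0,0,0],"dp": [0,-1,0],"claw": 0.45},{"turn": [0,0,0],"dp": [0,-1,0],"claw": 0.45}])

```text
t: 14.95
ee_pos: [428.8, -469.5, 194.9]
orientation: [-1.263, 1.113, -1.126]
ft_force: [0.8, 0.3, -0.9]
width: 39.4
```

```bash
python3 - <<'E'
from h import *
st(); d=snap('top','t7'); crop(d,260,115,360,285,3.5,'t7c'); s=snap('scene','s7'); crop(s,200,170,320,260,6.6,'s7c')
P=cloud(d);hsv=cv2.cvtColor(d['img'],cv2.COLOR_RGB2HSV);H,S=hsv[...,0],hsv[...,1]
reg=np.zeros(P.shape[:2],bool);reg[220:275,265:335]=1
Q=P[reg&(H>100)&(H<130)&(S>100)];Q=Q[(Q[:,2]>57)&(Q[:,2]<66)];print(len(Q),Q.mean(0),rect(Q))
E
```

```text
t 14.95 p [ 428.78 -469.49  194.86] yawx -83.1 down [ 0.0063 -0.0046 -1.    ] F [ 0.82  0.3  -0.9 ] w 39.45 q [-0.85  0.47  1.63  0.    1.04  0.6 ]
52 [ 432.49410557 -306.41509378   61.48711354] (array([ 431.6, -306.8]), array([28.2, 10.4]), 7.3)
```

View pics/s7c.png

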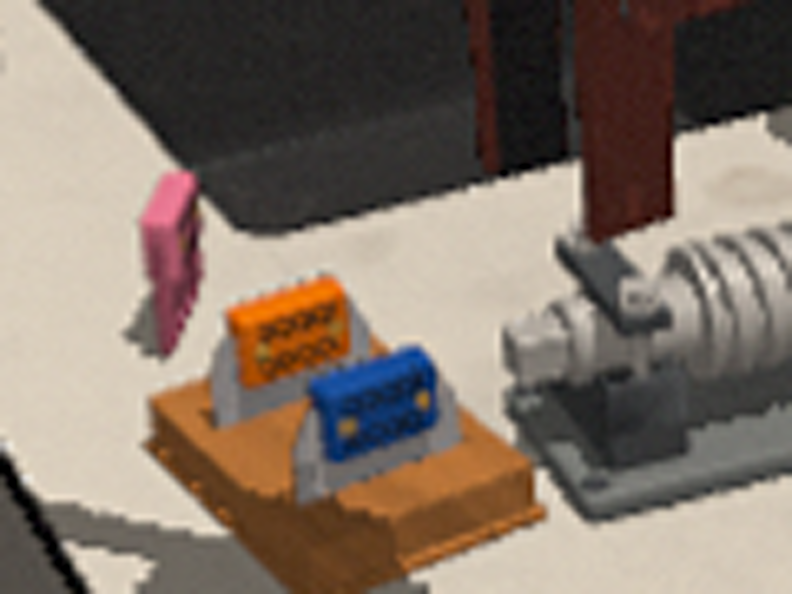

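View pics/t7c.png

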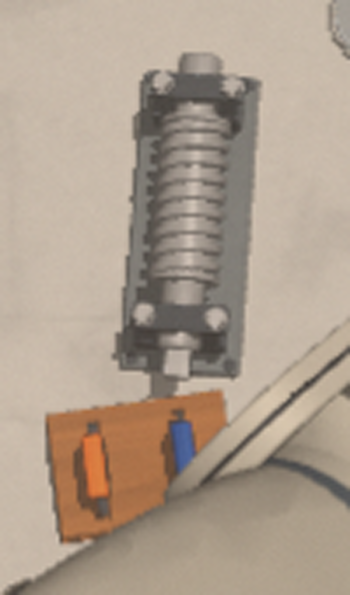

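The blue comb stands upright and fully down in its own slot: its grip is at about (257,231) in the scene picture and its top is at z 61.5, as at the start. The orange comb, the spindle and the pink object haven't moved, and the gripper is clear, so I'm handing in.

```bash
python3 - <<'E'
from h import *
print(ctrl.close_job())
E
```

```text
the job is handed in; nothing more can be done
None
```

I checked the thread with the blue-gripped comb, put the comb back upright in its own slot and handed the job in at about 15 s of the allowed 64 s.

- **Finding the grooves:** the comb first touched the crests at a tool height of 97.5 mm. I slid it about 3 mm along the thread until it dropped in and came to rest at 94.0 mm. That drop of about 3.5 mm is close to the 3.6 mm expected, and the picture showed the comb sitting flush on the crests.
- **Pressing:** I held it at about 7.5–8 N for about 2 s. The highest force I read was 8.1 N, but I only saw the force at the end of each move.
- **Putting it back:** the comb touched the slot floor at the same tool height it was taken from, 31.8 mm. The last pictures show it upright, with the grip top at 61.5 mm, about the same as at the start (61.9 mm).
- **Other things:** the orange comb, spindle and pink object look unmoved. I did not re-measure the beaker, sample box or puck, but the arm stayed clear of them.

One last check was incomplete: the arm hid part of the blue grip from the top camera, so the lengthwise position from that picture (432 mm against 426 mm before) is not reliable. The tool let go of it within 0.2 mm of where it had picked it up.

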